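# Switch off the food warmer, unstack its dishes and cover the well

## Robot

A 6-joint arm with a two-finger parallel gripper is mounted at the origin on a cart in front of the work surface, level with it; the furniture and walls round the work are solid. World frame = base frame: x ahead of the robot, y to its left, z up, the work surface at z = 0. Lengths are in m, angles in rad, forces in N, time in s.
With the tool pointing down it reaches from about 0.35 to 0.775 m from the base axis. Payload 5.5 kg.
Tool frame: the origin (TCP) lies midway between the tips of the shut fingers; the grasp point (between the pads) lies 19 mm behind it; z points along the fingers, y is the direction in which the jaws open and shut (so a half turn about z gives the same grasp; the last joint's range is limited). The gripper opens to 85 mm and grips with 20 to 120 N. Pads are 22 mm wide; open, the fingers measure 114 mm over their backs; the gripper's body (76 mm by 85 mm) begins 54 mm behind the grasp point. The pads swing forward as they close: fully open they stand 13 mm farther back than shut.
Start: joints at [1.004, 0.313, 0.046, 1.304, 0, 1.431], TCP at [0.238, 0.523, 0.231] pointing down, gripper open.
Joint ranges: [-2.76, 2.76], [-0.86, 1.69], [-1.03, 1.26], [-2.2, 2.34], [-1.47, 1.5], [-3.14, 3.14]. Speed limits (rad/s): [2.57, 2.57, 3.14, 3.14, 3.14, 3.14].

## Interface

Orientations are given as a unit quaternion [w, x, y, z].
In Python, from bench import goto, line_to, set_joints, gripper_to, pause, ik, read_camera, IKError, job_done, read_t, read_joint_positions, read_joint_velocities, read_tau, read_position, read_ee_rot, read_contact_force, read_ft_torque, read_width gives the robot as it stands. Calls block until the motion is done:
- goto(position, orientation): joint-space move of the TCP to a pose.
- line_to(position, orientation=None, v=0.15): straight line of the TCP; orientation=None keeps the orientation; v is the mean speed in m/s.
- set_joints(angles): joint-space move.
- gripper_to(opening, f_grip=None): opening from 0.0 (shut) to 1.0 (fully open); f_grip is the grip in N (None keeps the last); returns when the fingers have stopped.
- pause(seconds).
- ik(position, orientation): joint angles nearest the present ones, or None.
- read_camera(name): name is "scene" or "top" or "wrist"; returns a dict with "color" (420x560x3 uint8, red, green, blue), "mtx" (3x3 intrinsics, pixels), "xyz" and "orientation" of the camera in the world. Camera axes: x right, y down, z forward; pixel columns grow to the right and rows downward; lengths in m; the calibration is good to about 2 mm. A picture is of the moment at which its call begins. There is no depth.
A pose or a line that the arm cannot do raises IKError and nothing moves.
- job_done(): hands the job in, once; it reports no verdict.
Readings, each from a call of its own:
- read_t(): time.
- read_joint_positions(): joint angles.
- read_joint_velocities(): joint speeds.
- read_tau(): joint torques, N m.
- read_position(): TCP position.
- read_ee_rot(): TCP orientation.
- read_contact_force(): force on the tool from outside, world axes, zero at the start.
- read_ft_torque(): the same for the moment, N m.
- read_width(): opening from 0.0 (shut) to 1.0 (fully open).
Only numpy, scipy, OpenCV 4.12 (cv2) and the standard library are available. Lean on these libraries where they do the work, as an engineer would, in place of code of your own. Each camera call takes 0.05 s, during which the arm holds its last target. There are 200 camera calls.

## Task

Clear the food warmer after lunch. First switch it off, turning its black bar handle clockwise (seen from above) as far as it goes, until the bar lies in line with the warmer; then take the stacked steel dishes out one at a time from the top down, standing each one upright on the worktop by itself. When the well is empty, set the round cover on its rim so that it sits seated and level; do not tip a dish over, and leave the pepper mill, mug, salt shaker and any jam jar where they are.

Things in the scene. Friction and masses are not known exactly. Their poses are not given: they have to be found in the camera images.
- warmer: Electric food warmer, fixed: low white housing 200 mm long (its x axis), 110 mm wide, top 42 mm above the worktop. Origin: centre of its underside. At x = +50 mm a round well with a raised aluminium rim (outer diameter 80, inner 66 mm; rim top 53 mm, floor 42 mm above the worktop) holds the stack of dishes. At x = -70 mm, the end nearest the robot, is the rotary switch.
- well (a point): Centre of the top of the well's raised rim, 53 mm above the worktop; axes as the warmer's.
- switch (a joint): Black rotary switch on the warmer: upright bar handle 54 mm long, 13 mm thick, 26 mm high (top 77 mm above the worktop), turning about a vertical axis. 0 = OFF stop: bar in line with the warmer's long axis, white mark towards the well. Grows counter-clockwise seen from above, to the full-on stop at 1.3 rad. Starts at 1.0 to 1.3; stays where left (friction 0.05 N m).
- switch_grip (a point): Point on the switch's axis, 67 mm above the worktop, at the height to grip the bar; its x axis lies along the bar and turns with it.
- cover: Cover of the well, at first loose on the worktop: round steel plate, diameter 84 mm, 5 mm thick; under it a centring step, diameter 56 mm, 6 mm deep; on it an upright black knob, diameter 24 mm, from 11 to 45 mm above the origin. 0.15 kg. Origin: centre of the step's underside; z along the knob. Seated, the plate lies on the rim and the origin is 47 mm above the worktop.
- free_area (a point): Middle of the clear stretch of worktop (z = 0) left of the warmer: within 150 mm of it there is flat worktop, with nothing on it but the cover and perhaps the listed bystanders. The wall cabinet (underside 0.44 m above the worktop) begins about 110 mm from it, away from the robot (direction x 0.86, y 0.51).
- pepper_mill: Bystander: wooden pepper mill, diameter 58 mm, 170 mm tall. Origin: centre of its underside. Leave it alone.
- jam_jar: Bystander, absent in most starts: jam jar with a screw lid, diameter 65 mm, 97 mm tall. Origin: centre of its underside. Leave it alone.
- mug: Bystander: green and white mug, 86 x 120 x 88 mm with its handle. Origin: centre of the underside of that outline. Leave it alone.
- salt_shaker: Bystander: salt shaker, diameter 44 mm, 90 mm tall. Origin: centre of its underside. Leave it alone.
- dish_1: Round steel dish, the lowest of the stack counted from below. Open at the top, outer diameter 56 mm, wall 3 mm, 48 mm tall, 120 g; its foot, of diameter 44 mm and 6 mm deep, stands on the floor of the warmer's well (5 mm free all round the dish). Dishes follow one another every 42 mm in the stack. Origin: centre of the underside of the foot; z up.
- dish_2: Round steel dish, the second of the stack counted from below. Open at the top, outer diameter 56 mm, wall 3 mm, 48 mm tall, 120 g; its foot, of diameter 44 mm and 6 mm deep, nests in the mouth of the dish below. Dishes follow one another every 42 mm in the stack. Origin: centre of the underside of the foot; z up.
- dish_3: Round steel dish, the third of the stack counted from below. Open at the top, outer diameter 56 mm, wall 3 mm, 48 mm tall, 120 g; its foot, of diameter 44 mm and 6 mm deep, nests in the mouth of the dish below. Dishes follow one another every 42 mm in the stack. Origin: centre of the underside of the foot; z up.
- dish_4: Round steel dish, the fourth of the stack counted from below. Open at the top, outer diameter 56 mm, wall 3 mm, 48 mm tall, 120 g; its foot, of diameter 44 mm and 6 mm deep, nests in the mouth of the dish below. Dishes follow one another every 42 mm in the stack. Origin: centre of the underside of the foot; z up.
- dish_5: Round steel dish, the fifth of the stack counted from below (absent in some starts). Open at the top, outer diameter 56 mm, wall 3 mm, 48 mm tall, 120 g; its foot, of diameter 44 mm and 6 mm deep, nests in the mouth of the dish below. Dishes follow one another every 42 mm in the stack. Origin: centre of the underside of the foot; z up.
- dish_6: Round steel dish, the fifth of the stack counted from below, in some starts in place of dish_5. Open at the top, outer diameter 56 mm, wall 3 mm, deeper than the others: 66 mm tall, 120 g; its foot, of diameter 44 mm and 6 mm deep, nests in the mouth of the dish below. Dishes follow one another every 42 mm in the stack. Origin: centre of the underside of the foot; z up.

How it is judged:
By the outcome, as a careful person would: the job done as asked, in the order asked, and still so for the second after the job is handed in, with the robot touching nothing.
Of dish_5, dish_6, jam_jar only 1 to 1 are there at a start; the rules pass over those that are not, and their reading is None.
At some moment in a run one of cover may be knocked a few centimetres aside while the robot is not near it.
It also fails if it takes over 208 s, if anything falls off the work surface, if the arm or the gripper's body presses on something with over 40 N, if the wrist force passes 120 N, or if a joint passes its speed limit or range.

## Working session

There is one attempt and no reset: what is moved stays moved. The work goes in short steps, each a Python script; the robot and the scene stay as the last script left them, time stands still between calls to the robot, and variables do not carry over. Pictures are saved under pics/ and viewed, about 12 in all and at most 16, crops included, and the job is handed in when it is done.

```bash
mkdir -p pics; ls; python3 - <<'E'
from bench import *
import cv2
for n in ("scene","top"):
    c=read_camera(n); cv2.imwrite(f"pics/{n}0.png",c["color"][:,:,::-1]); print(n,c["mtx"].tolist(),c["xyz"],c["orientation"])
print(read_t(),read_ee_rot(),read_width())
E
```

```text
pics
scene [[506.9058776999069, 0.0, 276.5940549028281], [0.0, 506.9058776999069, 203.22371643645496], [0.0, 0.0, 1.0]] [-0.40619666 -0.50028147  0.76840009] [-0.46250546  0.7698115  -0.38183088  0.21836697]
top [[505.3405289855214, 0.0, 277.3524469388851], [0.0, 505.3405289855214, 210.13435186407855], [0.0, 0.0, 1.0]] [0.4267491  0.195747   1.31164831] [-0.02796147  0.71344944 -0.69971224  0.02471506]
0.1 [-2.57183826e-04  2.11788060e-01  9.77315284e-01 -7.66720852e-04] 1.0010730668582313
```

View pics/scene0.png

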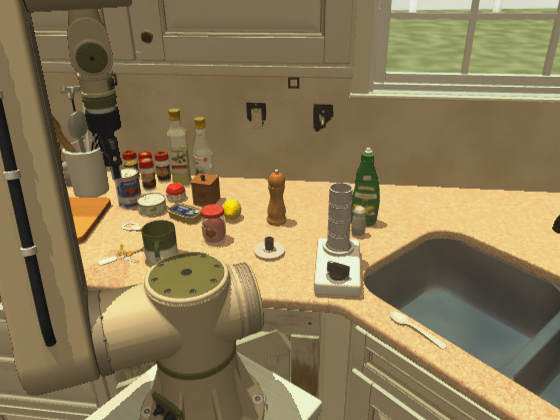

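View pics/top0.png

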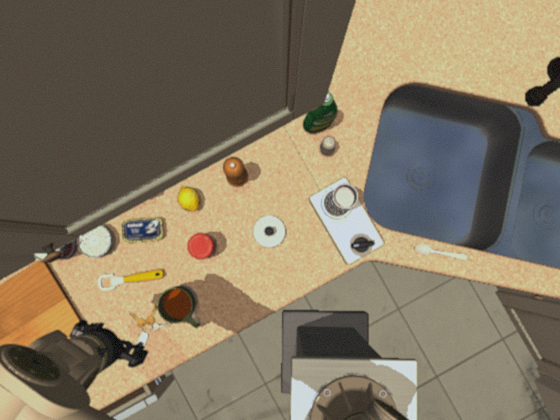

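The pictures show a 4-dish stack (jam jar present) at top(344,197), the switch at (361,244), the cover at (269,232), and the jar, mug and pepper mill to the left of it.

```bash
cat > h.py <<'E'
from bench import *
import numpy as np, cv2
from scipy.spatial.transform import Rotation as R
def Rc(c): q=c["orientation"]; return R.from_quat([q[1],q[2],q[3],q[0]]).as_matrix()
def ray(c,u,v,z):
    d=Rc(c)@np.linalg.inv(c["mtx"])@np.array([u,v,1.]); p=np.array(c["xyz"]); return p+d*(z-p[2])/d[2]
def proj(c,P):
    q=c["mtx"]@(Rc(c).T@(np.array(P)-c["xyz"])); return q[:2]/q[2]
def down(yaw):  # tool z down, jaw axis (tool y) along world angle yaw
    y=np.array([np.cos(yaw),np.sin(yaw),0]); z=np.array([0,0,-1.]); x=np.cross(y,z)
    q=R.from_matrix(np.stack([x,y,z],1)).as_quat(); return [q[3],q[0],q[1],q[2]]
def shot(n,name,box=None,s=1):
    c=read_camera(n); im=c["color"][:,:,::-1]
    if box: im=im[box[1]:box[3],box[0]:box[2]]
    cv2.imwrite(f"pics/{name}.png",cv2.resize(im,None,fx=s,fy=s,interpolation=cv2.INTER_CUBIC)); return c
E
python3 - <<'E'
from h import *
c=shot("top","crop1",(230,150,410,280),4)
for n,u,v,z in [("dishtop",344,196,.216),("switch",361,244,.077),("cover",269,232,.011),("knob",269,231,.045),("mug",177,303,.088),("jar",201,246,.097),("mill",234,170,.17),("salt",328,146,.09)]: print(n,ray(c,u,v,z).round(3))
for a in np.arange(-3.1,3.2,.3):
    for r in (.45,.6): 
        pass
E
```

```text
dishtop [0.542 0.057 0.216]
switch [ 0.44  -0.003  0.077]
cover [0.467 0.223 0.011]
knob [0.468 0.222 0.045]
mug [0.29  0.438 0.088]
jar [0.428 0.384 0.097]
mill [0.602 0.302 0.17 ]
salt [0.678 0.081 0.09 ]
```

View pics/crop1.png

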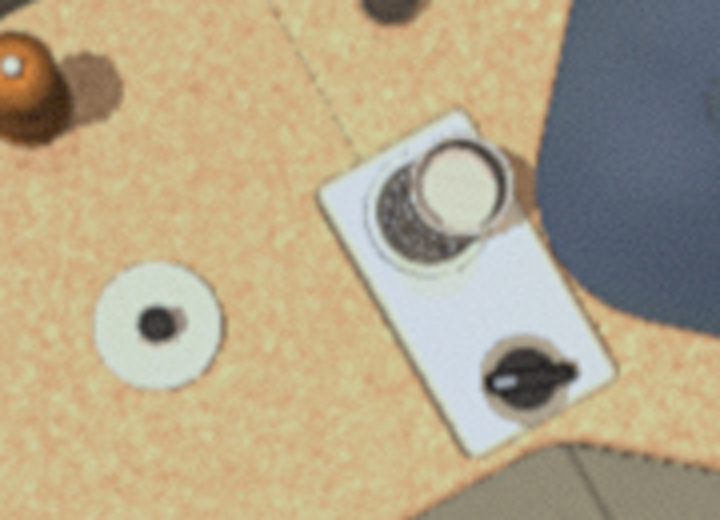

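```bash
python3 - <<'E'
from h import *
c=read_camera("top")
f=lambda u,v,z: ray(c,230+u/4-.4,150+v/4-.4,z)
C=[f(*p,.042) for p in [(318,190),(460,108),(617,373),(472,457)]]
print(np.round(C,4)); ctr=np.mean(C,0); d=(C[0]+C[1]-C[2]-C[3])[:2]; th=np.arctan2(d[1],d[0]); print("ctr",ctr,"th",th,[np.linalg.norm(C[i]-C[i-1]) for i in range(4)])
e=np.array([np.cos(th),np.sin(th)]); sw=ctr[:2]-.07*e; print("well",ctr[:2]+.05*e,"sw",sw)
print("dish",f(463,187,.216),"sw",f(531,376,.077), "rim",f(432,212,.053))
a,b=f(485,382,.077),f(577,370,.077); bar=np.arctan2(*(a-b)[[1,0]]); print("bar",bar,"rel",bar-th, np.linalg.norm(a-b))
for y in (bar+np.pi/2,bar-np.pi/2):
    try:
        j=ik([*sw,.048],down(y)); j2=ik([*sw,.048],down(y-(bar-th))); print(y,j,j2)
    except Exception as ex: print(ex)
print(ray(c,269,294,0),ray(c,225,320,0))
goto([*sw,.30],down(th+np.pi/2)); print(read_t(),read_joint_positions())
c=shot("wrist","w1"); print(c["xyz"])
E
```

```text
[[ 0.556   0.123   0.042 ]
 [ 0.6098  0.034   0.042 ]
 [ 0.4444 -0.0659  0.042 ]
 [ 0.3903  0.0244  0.042 ]]
ctr [0.5001469  0.02890315 0.042     ] th 0.540145072101954 [np.float64(0.19282617259526738), np.float64(0.10404175865005783), np.float64(0.19321802605946217), np.float64(0.10525552388245557)]
well [0.5430286  0.05461617] sw [ 0.44011251 -0.00709508]
dish [0.54143866 0.05413415 0.216     ] sw [ 0.44110757 -0.00632808  0.077     ] rim [0.54243358 0.05227205 0.053     ]
bar 1.7196499031836243 rel 1.1795048310816703 0.056564226027540014
3.290446229978521 [-0.19888352  0.20477366 -0.58648147  0.7795412   0.         -1.91853342] [-0.19888352  0.20477366 -0.58648147  0.7795412   0.         -0.73902859]
0.14885357638872776 [-0.19888352  0.20477366 -0.58648147  0.7795412   0.          1.22305923] [-0.19888352  0.20477366 -0.58648147  0.7795412   0.          2.40256406]
[0.30800095 0.2199697  0.        ] [0.23978199 0.3313205  0.        ]
2.2583 [-1.98050121e-01  3.81286173e-02 -1.22640284e-01  1.41008634e+00
  1.59913431e-04 -7.38639654e-01]
[ 0.37063712 -0.04970287  0.44273369]
```

View pics/w1.png

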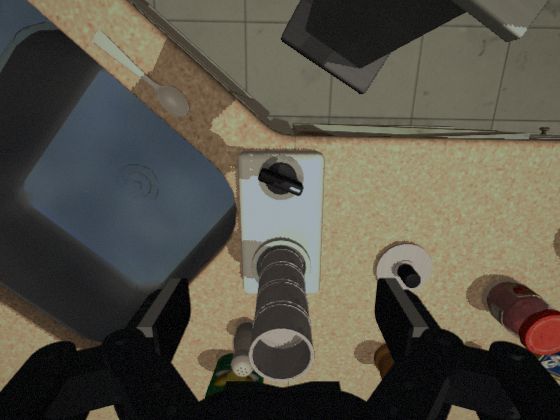

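The wrist view agrees: the bar runs about (260,177)–(301,189), the stack mouth is at (282,354), and the warmer is square to the image.

```bash
python3 - <<'E'
from h import *
c=read_camera("wrist")
a,b=ray(c,259,176,.077),ray(c,302,190,.077); print("sw",(a+b)/2,np.arctan2(*(a-b)[[1,0]]),np.linalg.norm(a-b)); print("dish",ray(c,282,354,.216))
th=.54; bar=1.715; sw=np.array([.4405,-.0067])
y0=bar+np.pi/2-2*np.pi
gripper_to(.5)
goto([*sw,.15],down(y0)); print(read_joint_positions())
line_to([*sw,.049],v=.08); print(read_contact_force())
gripper_to(0,30); print("w",read_width(),read_contact_force())
n=12
for k in range(1,n+1):
    line_to([*sw,.049],down(y0-(bar-th+.03)*k/n),v=.1)
    if k%2==0: print(k,np.round(read_contact_force(),1),np.round(read_ft_torque(),2),read_joint_positions()[5].round(3))
print(read_t())
E
```

```text
sw [ 0.44017044 -0.01016552  0.077     ] -1.3504486982091228 0.052211758403905364
dish [0.54164802 0.05267695 0.216     ]
[-1.97872481e-01  9.93588920e-02 -4.27812137e-01  1.04279001e+00
  2.00342698e-05 -1.91171161e+00]
[-0.06167928 -0.63603597 -0.10058945]
w 0.14631892690823417 [-4.63333916 -0.32961875 14.48883435]
2 [-4.  -0.4 13. ] [-0.07  0.77 -0.1 ] -1.712
4 [-2.6 -0.6 12.6] [-0.05  0.62 -0.06] -1.511
6 [-1.5 -0.4 11.9] [-0.18  0.56 -0.04] -1.31
8 [-1.7 -1.3 11.9] [-0.26  0.42 -0.08] -1.109
10 [-0.9 -1.6  9.7] [-0.42  0.34 -0.09] -0.908
12 [-1.7 -3.  10.7] [-0.61  0.29  0.54] -0.709
8.7167
```

```bash
cat >> h.py <<'E'
th=.54; W=np.array([.5417,.0535]); Y=th+np.pi/2
PL={4:(.365,.215,2.36),3:(.375,.30,0.),2:(.395,.13,2.36),1:(.49,.13,.54)}
def yawpick(p,y):
    j0=read_joint_positions()
    L=[(abs(ik(p,down(y+k*np.pi))[5]-j0[5]),y+k*np.pi) for k in (0,1) if ik(p,down(y+k*np.pi)) is not None]
    return min(L)[1]
def take(i,g=.017):
    z0=.042+.042*(i-1); x,y,a=PL[i]; p=[*W,z0+g]
    gripper_to(1.0); yw=yawpick(p,Y)
    goto([*W,.30],down(yw)); line_to(p,v=.12)
    print("down",np.round(read_contact_force(),1)); gripper_to(0,40); print("w",read_width(),np.round(read_contact_force(),1))
    line_to([*W,z0+g+.02],v=.04); line_to([*W,max(.25,z0+g+.06)],v=.15); print("lift",read_width(),np.round(read_contact_force(),1))
    ya=yawpick([x,y,.20],a); line_to([x,y,.20],down(ya),v=.2); line_to([x,y,g+.03],v=.15); line_to([x,y,g+.001],v=.04)
    print("put",np.round(read_contact_force(),1)); gripper_to(.85); line_to([x,y,g+.06],v=.08); line_to([x,y,.25],v=.2); print("t",read_t())
E
python3 - <<'E'
from h import *
gripper_to(.5); p=read_position(); print(read_contact_force()); line_to([p[0],p[1],.28],v=.12)
c=shot("wrist","w2",(220,130,340,250),3)
take(4)
c=shot("top","t2",(200,100,420,330),3)
E
```

```text
[ 0.63217736 -0.35157069  0.30251215]
down [-0.1 -0.6  0.7]
w 0.6426916539274767 [-1.   0.3  5. ]
lift 0.6466599437472348 [ 0.3 -0.  -1.1]
put [-3.7 -1.8  6.2]
t 20.5333
```

```bash
python3 -c "
import cv2,numpy as np
a=cv2.imread('pics/w2.png');b=cv2.imread('pics/t2.png');b=cv2.resize(b,None,fx=.62,fy=.62)
h=max(a.shape[0],b.shape[0]);f=lambda i:np.pad(i,((0,h-i.shape[0]),(0,0),(0,0)))
cv2.imwrite('pics/c2.png',np.hstack([f(a),f(b)]))"
```

```text
(no output)
```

View pics/c2.png

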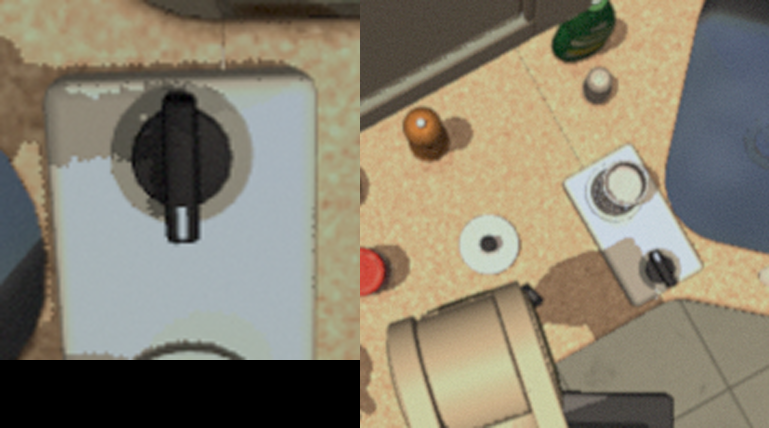

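The switch is in line with the warmer (mark towards the well), dish 4 is out and the cover is unmoved at about (489,243) in the composite.

```bash
python3 - <<'E'
from h import *
take(3)
goto([*W,.30],down(yawpick([*W,.3],Y)))
c=shot("top","t3",(130,120,400,340),2.8)
E
```

```text
down [ 0.2 -0.4 -0. ]
w 0.6501807730337243 [-0.5 -0.4  5.1]
lift 0.650580584559716 [ 0.5  0.4 -2.4]
put [-2.6 -1.1  4.3]
t 31.0
```

View pics/t3.png

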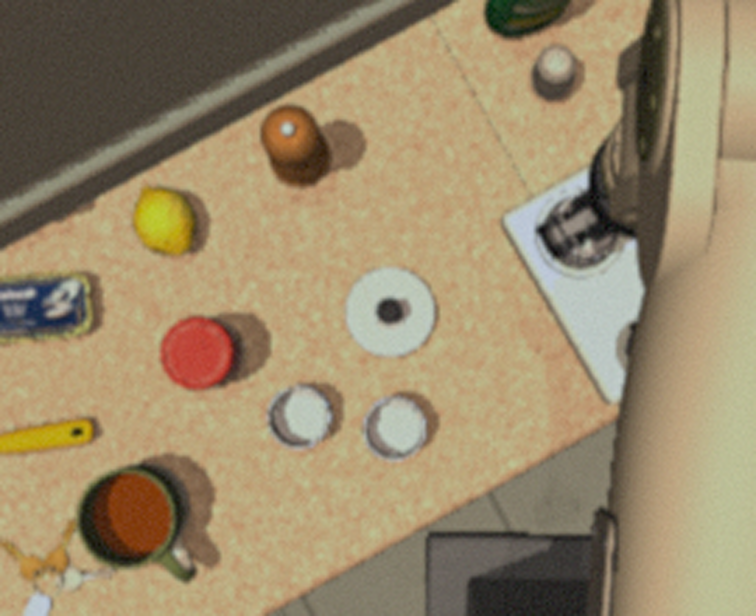

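Dishes 4 and 3 stand upright at (397,425) and (300,415). The cover is in place at (391,311).

```bash
python3 - <<'E'
from h import *
take(2)
goto([*W,.30],down(yawpick([*W,.3],Y)))
c=shot("top","t4",(130,120,400,340),2)
gripper_to(1.0); c=shot("wrist","w4",None,.8)
E
python3 -c "
import cv2,numpy as np
a=cv2.imread('pics/w4.png');b=cv2.imread('pics/t4.png')
b=cv2.resize(b,(340,277))
h=max(a.shape[0],b.shape[0]);f=lambda i:np.pad(i,((0,h-i.shape[0]),(0,0),(0,0)))
cv2.imwrite('pics/c4.png',np.hstack([f(a),f(b)]))"
```

```text
down [ 0.6 -0.1  0.9]
w 0.6343444873547395 [ 0.  -0.6  4.8]
lift 0.6341002593783349 [ 0.3 -0.8 -1.3]
put [ 0.2 -0.6 -0.4]
t 41.9083
```

View pics/c4.png

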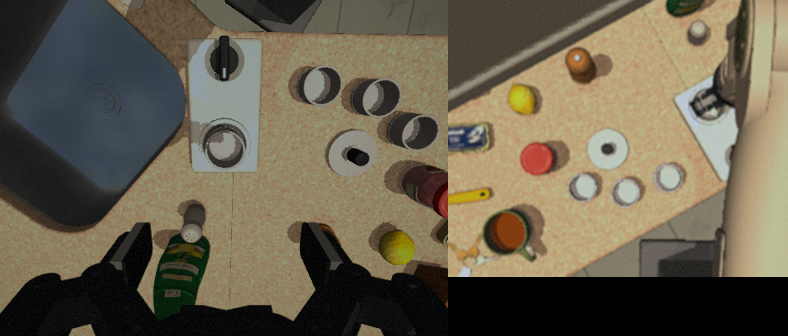

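Dish 2 is out and upright, and the cover is still in place. One dish is left in the well.

```bash
python3 - <<'E'
from h import *
take(1)
goto([.46,.06,.33],down(yawpick([.46,.06,.33],Y))); print(read_t())
c=shot("wrist","w5"); np.save("w5.npy",c,allow_pickle=True)
E
```

```text
down [-0.3 -0.1 -0.3]
w 0.6309949556656517 [0.5 0.5 3.5]
lift 0.6317338532431385 [ 0.4 -0.4 -1.4]
put [ 0.   1.  -1.3]
t 53.9833
55.2667
```

View pics/w5.png

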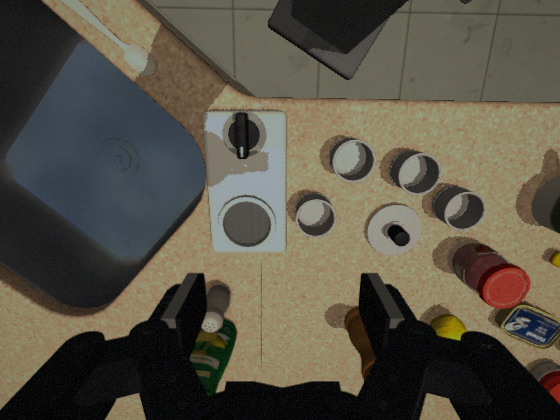

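The well is empty and all four dishes stand upright. The rim is centred near (247,222) and the cover near (394,230).

```bash
python3 - <<'E'
from h import *
def blob(c,roi,f,z):
    u0,v0,u1,v1=roi; im=c["color"][v0:v1,u0:u1].astype(np.uint8); hsv=cv2.cvtColor(im,cv2.COLOR_RGB2HSV)
    m=f(hsv).astype(np.uint8); m=cv2.morphologyEx(m,cv2.MORPH_OPEN,np.ones((3,3)))
    k=max(cv2.findContours(m,cv2.RETR_EXTERNAL,cv2.CHAIN_APPROX_NONE)[0],key=cv2.contourArea); k=cv2.convexHull(k)
    (x,y),ax,_=cv2.fitEllipse(k); return (x+u0,y+v0),ax,ray(c,x+u0,y+v0,z).round(4)
w=read_camera("wrist"); t=read_camera("top")
white=lambda h:(h[...,1]<55)&(h[...,2]>110)
print("well",blob(w,(215,190,280,250),lambda h:h[...,2]<150,.05))
print("cover w",blob(w,(350,195,440,262),white,.011))
print("cover t",blob(t,(243,208,297,258),white,.011))
print("edge pts", [ray(w,u,222,.053).round(4) for u in (218,276)],[ray(w,247,v,.053).round(4) for v in (193,251)])
E
```

```text
well ((246.50645065307617, 223.78675842285156), (45.61139678955078, 49.178245544433594), array([0.5439, 0.0515, 0.05  ]))
cover w ((394.18899154663086, 229.6955909729004), (49.09269714355469, 55.883567810058594), array([0.4507, 0.2523, 0.011 ]))
cover t ((256.25675201416016, 238.1565055847168), (32.260475158691406, 32.74790954589844), array([0.4505, 0.2555, 0.011 ]))
edge pts [array([0.5607, 0.0164, 0.053 ]), array([0.5197, 0.0848, 0.053 ])] [array([0.5044, 0.0307, 0.053 ]), array([0.5782, 0.0717, 0.053 ])]
```

The cover has been knocked to about (0.4506, 0.254). Both cameras agree to within 3 mm, so I close the jaws along that axis.

```bash
python3 - <<'E'
from h import *
p=[.4506,.254,.016]; a=yawpick(p,1.75)
gripper_to(.55); line_to([.4506,.254,.25],down(a),v=.25); 
c=shot("wrist","w6",None,1)
line_to(p,v=.12); print(read_contact_force()); gripper_to(0,40); print("w",read_width(),read_contact_force())
line_to([p[0],p[1],.05],v=.06); line_to([p[0],p[1],.2],v=.15); print("w",read_width(),read_contact_force())
line_to([.5425,.0525,.2],v=.2); line_to([.5425,.0525,.10],v=.1)
c=shot("wrist","w7"); s=shot("scene","s7",(300,170,400,310),4); print(read_t())
E
python3 -c "
import cv2,numpy as np
a=cv2.imread('pics/w7.png')[100:400];b=cv2.imread('pics/s7.png');b=cv2.resize(b,(214,300))
cv2.imwrite('pics/c7.png',np.hstack([a,b]))"
```

```text
[ 0.22326704  0.77431991 -0.49222847]
w 0.2680641390172581 [-9.91639839e-02 -3.74995461e-03  5.64519528e+00]
w 0.27137944035703726 [-0.46796833  0.43357811 -2.50972498]
63.6333
```

View pics/c7.png

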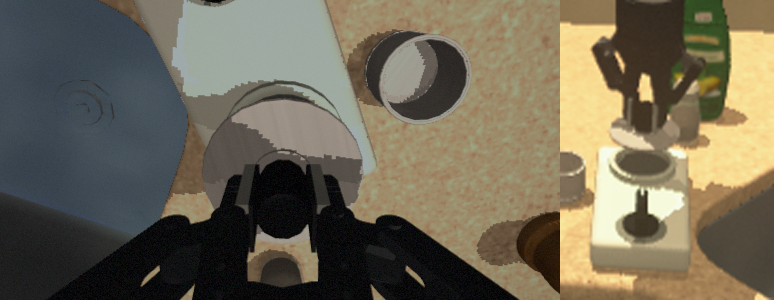

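The cover is held centred (plate at about (283,255) in the full frame) over the open well, so I lower it.

```bash
python3 - <<'E'
from h import *
X=[.5425,.0525]
line_to([*X,.072],v=.06); print(np.round(read_contact_force(),1))
for z in (.069,.067,.0655,.064):
    line_to([*X,z],v=.03); f=read_contact_force(); print(z,np.round(f,1))
    if f[2]>8: break
gripper_to(.6); print(np.round(read_contact_force(),1)); line_to([*X,.10],v=.06); line_to([*X,.25],v=.15)
line_to([.42,.0,.30],v=.2); pause(.3)
c=shot("wrist","w8"); set_joints([1.004,.313,.046,1.304,0,1.431])
s=shot("scene","s8",(240,170,410,310),4); t=shot("top","t8",(130,120,400,340),2.8); print(read_t())
E
python3 -c "
import cv2,numpy as np
a=cv2.imread('pics/s8.png');b=cv2.imread('pics/t8.png')
cv2.imwrite('pics/c8.png',np.hstack([cv2.resize(a,(440,362)),cv2.resize(b,(444,362))])[:,:800])"
```

```text
[-0.1 -0.4 -1.2]
0.069 [-0.3 -0.4 -2.3]
0.067 [ 0.4 -0.1 -1.4]
0.0655 [ 0.2 -0.1 -1. ]
0.064 [-0.3 -0.1 -1.8]
[-0.1 -0.5 -0. ]
70.85
```

View pics/c8.png

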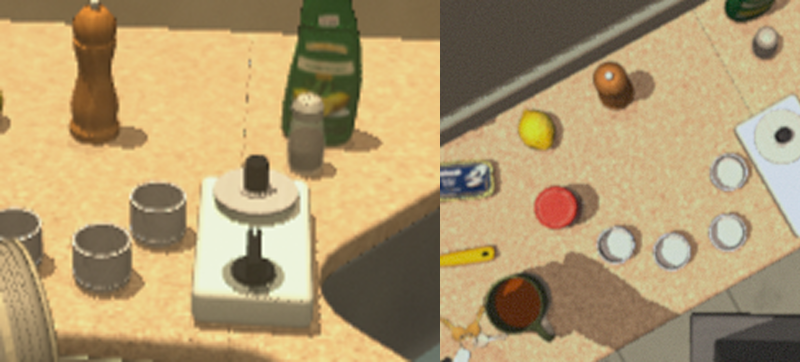

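View pics/s8.png

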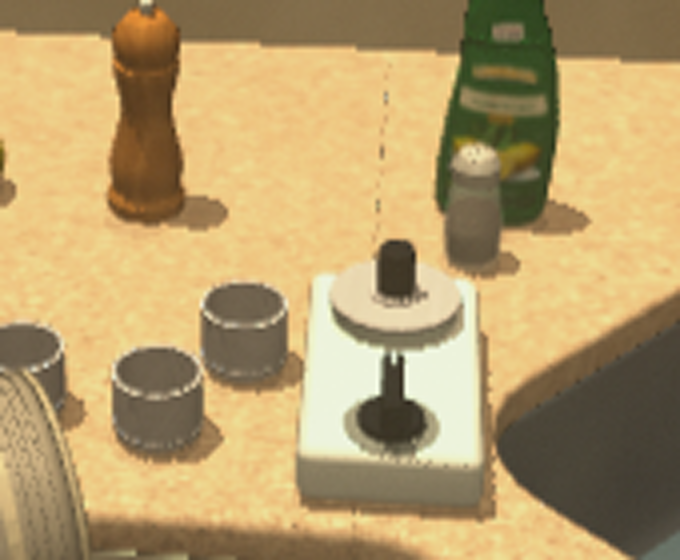

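View pics/t8.png

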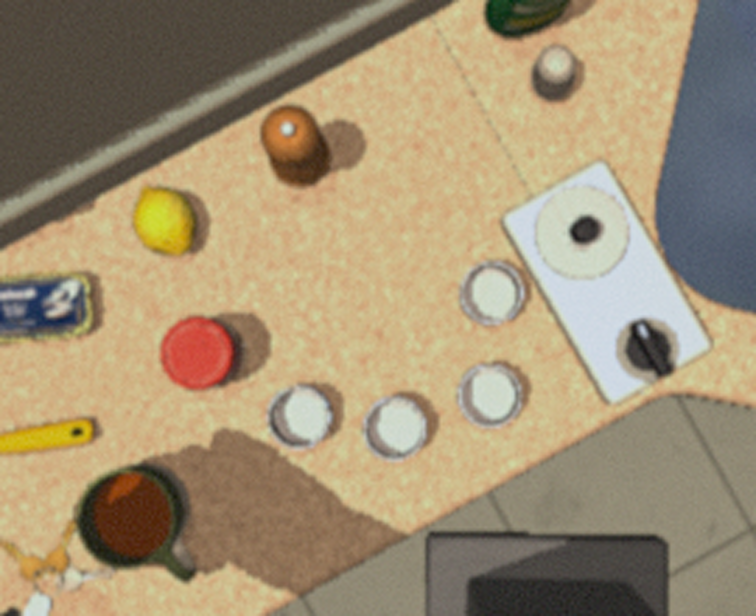

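All four dishes stand upright, the switch is in line, and the cover is on the rim. I'll check its height and level numerically.

```bash
python3 - <<'E'
from h import *
from scipy.optimize import least_squares
t=read_camera("top"); s=read_camera("scene")
def plate(c,guess,r):
    im=c["color"]; hsv=cv2.cvtColor(im.astype(np.uint8),cv2.COLOR_RGB2HSV); u,v=proj(c,guess).round().astype(int); print("px",u,v,hsv[v,u+8],hsv[v-2,u+10])
    return
def tri(pt,ps):
    A=[];b=[]
    for c,(u,v) in ((t,pt),(s,ps)):
        d=Rc(c)@np.linalg.inv(c["mtx"])@np.array([u,v,1.]); d/=np.linalg.norm(d); M=np.eye(3)-np.outer(d,d); A.append(M); b.append(M@c["xyz"])
    A=np.vstack(A); b=np.hstack(b); x=np.linalg.lstsq(A,b,rcond=None)[0]; return x.round(4),np.linalg.norm(A@x-b).round(4)
pt=lambda u,v:(130+u/2.8-.3,120+v/2.8-.3); ps=lambda u,v:(240+u/4-.4,170+v/4-.4)
print("knob top",tri(pt(586,228),ps(397,247)),"plate",tri(pt(582,232),ps(397,299)))
im=cv2.resize(s["color"][170:310,240:410,::-1],None,fx=4,fy=4,interpolation=cv2.INTER_CUBIC)
for a in np.linspace(0,2*np.pi,60):
    for z,col in ((.058,(0,0,255)),):
        p=proj(s,[.5425+.042*np.cos(a),.0525+.042*np.sin(a),z]); cv2.circle(im,(int((p[0]-240+.4)*4),int((p[1]-170+.4)*4)),1,col,-1)
w=cv2.imread("pics/w8.png")[130:420,150:450]
cv2.imwrite("pics/c9.png",np.hstack([cv2.resize(im[200:400,260:540],(490,350)),cv2.resize(w,(310,350))]))
E
```

```text
knob top (array([0.5427, 0.0531, 0.0943]), np.float64(0.0011)) plate (array([0.543 , 0.0518, 0.0557]), np.float64(0.0016))
```

View pics/c9.png

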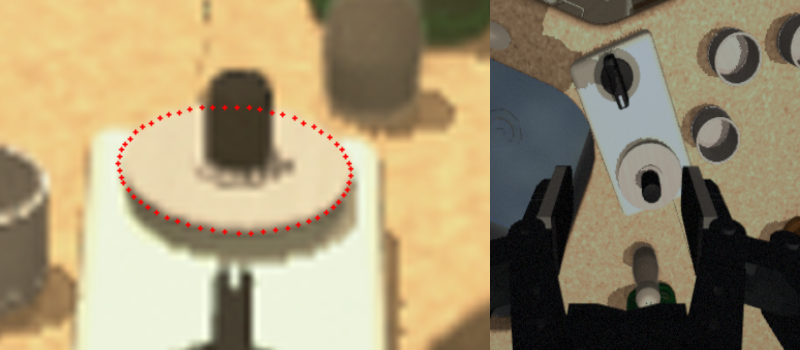

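The predicted seated outline matches the plate, so I hand in.

```bash
python3 -c "
from bench import *
job_done(); print(read_t())"
```

```text
the job is handed in; nothing more can be done
the job is handed in; nothing more can be done
```

I cleared the warmer and handed the job in at about 71 s of the 208 s allowed.

- **Switch:** I turned it clockwise until it met the OFF stop, where the torque rose to about 0.5 N m. The close-up shows the bar in line with the warmer and the white mark towards the well.
- **Dishes:** There were four, because the jam jar was the optional item in this start. I took them out from the top down, and the last pictures show each one upright on the worktop by itself.
- **Cover:** It was knocked to about (0.451, 0.254) during the run, so I located it again before gripping it.
- **Bystanders:** I did not touch the pepper mill, mug, salt shaker or jam jar, and they look unmoved in the top view.

**Last checks on the cover:** The outline predicted for a seated, level plate fell on the plate in the scene picture. Triangulation put the plate top at 56 mm (58 expected) and the knob top at 94 mm (92 expected). These miss in opposite directions but lie within the roughly 2 mm calibration error. The force reading showed no contact with the rim while lowering, so I released the cover about 1 mm above its seat.

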